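# Fetch the square-handled bodkin from the basket weaver's tool rack

### The arm

A 7-joint arm with a two-finger parallel gripper is mounted at the origin on the work surface. World frame = base frame: x ahead of the robot, y to its left, z up, the work surface at z = 0. Lengths are in m, angles in rad, forces in N, time in s.
With the tool pointing down it reaches from about 0.425 to 0.875 m from the base axis. Payload 9.9 kg.
Tool frame: the origin (TCP) lies at the very end of the fingers, on their centre line; the grasp point (between the pads) lies 19 mm behind it (grasp_offset is the distance from the TCP to the grasp point, in m); z points along the fingers, x is the direction in which the jaws open and shut, and the axes are right-handed (so a half turn about z gives the same grasp; the last joint's range is limited). The gripper opens to 85 mm and grips with 20 to 120 N. Pads are 22 mm wide; open, the fingers measure 114 mm over their backs; the gripper's body (76 mm by 85 mm) begins 54 mm behind the grasp point. The pads swing forward as they close: fully open they stand 13 mm farther back than shut.
Start: joints at [1.08, 0.576, 0.025, 1.437, -0.015, 1.129, -0.057], TCP at [0.267, -0.62, 0.231] pointing down, gripper open.
Joint ranges: [-2.76, 2.76], [-0.34, 2.15], [-1.52, 1.57], [0.19, 2.46], [-1.09, 4.23], [0.17, 1.99], [-2.82, 2.82]. Speed limits (rad/s): [2.22, 2.22, 3.01, 3.01, 3.14, 3.14, 3.14].

### API

Orientations are given as a 3x3 rotation matrix whose columns are the frame's x, y, z axes.
In Python, from station import * gives the robot as it stands.
- The arm moves only by the tool step_arm, never from a script. Its argument "rows" is a list of rows, each a list of 5 numbers: the shift along the tool's x, y, z in mm, then the turn about the tool's z in rad, then the closure, from 0 (fully open) to 1 (shut). A call has 1 to 10 rows; each row is the pose to reach, as a shift and turn from the pose measured when the call began, along the tool's axes at that moment; what a row does not reach only later rows make up. A row lasts 1/12 s, in which the tool goes at most 41.7 mm and 7.16 degrees, less where a joint would pass 70% of its speed; a pose out of reach is approached as far as the arm can. A call with a gripper value outside its range is refused whole. The fingers move at their own pace and stop on an object; "grip_force" is the grip in N (left out, the last holds). Time passes only in rows, so rows that repeat a pose let the fingers close. It gives the time, the measured TCP pose, the force and the opening at its end, in the units of the state.
- state(): the state, without advancing time (a new reading comes with each control period).
- get_image(name): name is "scene" or "top" or "wrist"; returns (picture, depth): 480x640x3 uint8, blue, green, red; 480x640 float32, m along the optical axis (not along the pixel's ray), 0 where there is no reading.
- camera_model(name): a dict with "mtx" (3x3 intrinsics, pixels), "world_to_cam" (4x4, takes a point from world to camera coordinates). Camera axes: x right, y down, z forward; pixel columns grow to the right and rows downward; lengths in m; the calibration is good to about 2 mm. A picture is of the moment at which its call begins: read the wrist's pose just before it. camera_model takes no time and is no camera call; for the wrist camera it gives the pose at the moment of the call.
- close_job(): hands the job in, once; it reports no verdict.
The state is a dict: "time_s": time; "joint_positions": joint angles; "dq": joint speeds; "tau": joint torques, N m; "position": TCP position; "tool_rot": TCP orientation; "force": force on the tool from outside, world axes, zero at the start; "moment": the same for the moment, N m; "opening": finger opening in m.
Only numpy, scipy, OpenCV 4.12 (cv2) and the standard library are available. Lean on these libraries where they do the work, as an engineer would, in place of code of your own. Each camera call takes 0.05 s, during which the arm holds its last target. There are 200 camera calls.

### The job

Lift the square-handled bodkin straight out of the crowded wooden tool rack and stand it in the hole of the empty one-tool stand, upright and fully home with its steel collar resting on the stand's top. Reach in between the other tools: do not push on the rack or on the tools that stay in it, and leave the round-handled awl standing where it is.

Things in the scene. Friction and masses are not known exactly. Their poses are not given: they have to be found in the camera images.
- bodkin: Loose, 85 g. Light wood handle 32 x 32 mm square, 60 tall: the only square, thickest one. Under it a round steel collar 34 wide, 6 thick, and a steel shaft 8 thick, 48 long. Origin: centre of collar's underside; z up (handle 6 to 66 mm). Stands in a middle place of the rack, turned under 7 deg; its x points across the rows: 50 mm free both ways. Along its y neighbours leave only some 20 mm a side.
- awl: A round-handled tool, loose in the middle place of the other row, to be left alone: light wood handle at most 21 mm thick, rising 68 mm above its collar's underside, where its origin lies; z up.
- rack: Fixed dark wood rack, 140 x 160 mm base, two rails with tops 72 mm above the table, an open aisle between. Origin: centre of underside; z up, y along the rows. Rows at x = -42, +42 mm; places at y = -46, 0, +46. End places hold four round tools stuck fast: handles up to 21 mm thick, tops up to 144 mm above the table. Middle holes, 17 mm wide, 60 deep, hold the bodkin and the awl.
- stand: Fixed, empty one-tool stand: a light wooden block 66 x 66 mm on a base board 110 x 110 x 12 mm; top face 65 mm above the table, one upright hole 27 mm wide and 53 mm deep in its middle. Origin: centre of the underside, below the hole; z up.
Mind the look-alikes: they are no part of the job. What is shaped like the bodkin but pink or purple is not meant. Leave any green look-alike of the stand alone.

How it is judged:
By the outcome, as a careful person would: the job done as asked, in the order asked, and still so for the second after the job is handed in, with the robot touching nothing.
It also fails if it takes over 48 s, if anything falls off the work surface, if the arm or the gripper's body presses on something with over 40 N, if the wrist force passes 120 N, or if a joint passes its speed limit or range.

## Working session

There is one attempt and no reset: what is moved stays moved. The work goes in short steps, Python scripts to look and compute and a tool call to move; the robot and the scene stay as the last step left them, time stands still between calls to the robot, and variables do not carry over. Pictures are saved under pics/ and viewed, about 8 in all and at most 12, crops included, and the job is handed in when it is done.

Besides the shell and the picture viewer there is one more tool, called after "Call:" in YAML: its name, and indented under it one key for each argument. step_arm: Moves the arm, as the interface text tells. Its arguments: {"type":"object","properties":{"rows":{"type":"array","items":{"type":"array","items":{"type":"number"}}},"grip_force":{"type":"number"}},"required":["rows"]}

```bash
mkdir -p pics; cat > h.py <<'E'
from station import *
import numpy as np, cv2
def grab(n):
    m=camera_model(n); im,d=get_image(n)
    K=np.array(m["mtx"]);T=np.linalg.inv(np.array(m["world_to_cam"]))
    v,u=np.mgrid[0:480,0:640]
    P=np.stack([(u-K[0,2])*d/K[0,0],(v-K[1,2])*d/K[1,1],d],-1)@T[:3,:3].T+T[:3,3]
    P[d==0]=np.nan
    np.savez(f"{n}.npz",im=im,P=P,d=d)
    return im,P,m
E
python3 - <<'E'
from h import *
s=state();print(s)
for n in("scene","top"):
    im,P,m=grab(n);cv2.imwrite(f"pics/{n}0.png",im);print(n,m)
E
```

```text
{'time_s': 0.0, 'joint_positions': array([ 1.08023252,  0.57649982,  0.02484046,  1.43793913, -0.01497949,
        1.12898778, -0.05653067]), 'dq': array([-0.00028947, -0.00073593, -0.00056476, -0.00114764, -0.00159222,
       -0.0002705 , -0.00090309]), 'tau': array([ 3.59506294e-05, -7.65761590e+01,  2.25101441e+00, -2.85975355e+01,
        1.55281147e-02,  1.26843620e-02, -1.14383664e-05]), 'position': array([ 0.26687304, -0.61949762,  0.2304533 ]), 'tool_rot': array([[ 3.95652276e-01, -9.18400088e-01, -7.45148813e-04],
       [-9.18398914e-01, -3.95652965e-01,  1.47165828e-03],
       [-1.64639143e-03,  1.02078911e-04, -9.99998639e-01]]), 'force': array([ 0.15434864, -0.47526687, -0.16351842]), 'moment': array([ 0.00136211, -0.02930223, -0.01731489]), 'opening': 0.08506708604231838}
scene {'mtx': array([[462.89102426,   0.        , 311.64637602],
       [  0.        , 462.89102426, 240.46475838],
       [  0.        ,   0.        ,   1.        ]]), 'world_to_cam': array([[ 0.56021563,  0.82832961,  0.00533878, -0.31732705],
       [ 0.53672568, -0.35807393, -0.76400825, -0.20111376],
       [-0.63093898,  0.43087482, -0.64518438,  1.26665051],
       [ 0.        ,  0.        ,  0.        ,  1.        ]])}
top {'mtx': array([[480.5627497 ,   0.        , 319.71367067],
       [  0.        , 480.5627497 , 236.78669614],
       [  0.        ,   0.        ,   1.        ]]), 'world_to_cam': array([[ 0.00210231, -0.9999237 ,  0.01217229,  0.02957581],
       [-0.99842582, -0.0027811 , -0.05601911,  0.51039107],
       [ 0.05604869, -0.01203535, -0.99835549,  0.89588693],
       [ 0.        ,  0.        ,  0.        ,  1.        ]])}
```

View pics/top0.png

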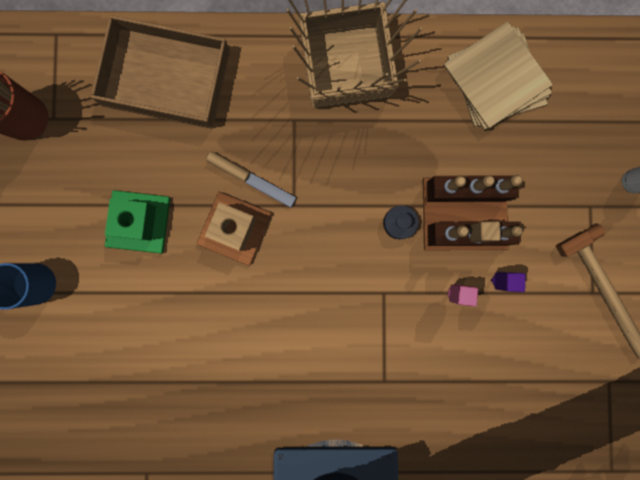

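View pics/scene0.png

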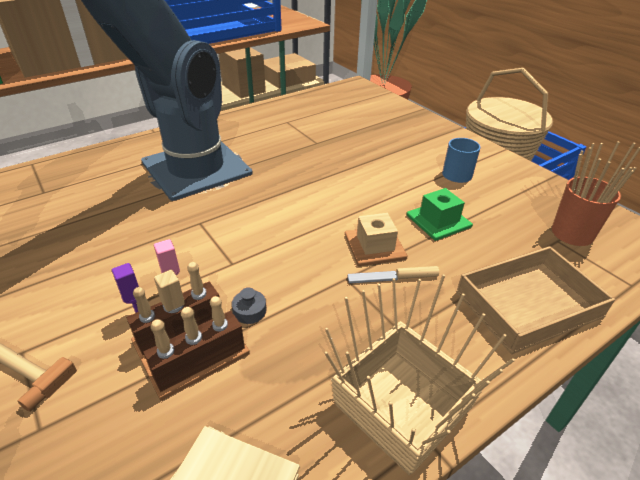

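Candidates seen in the top view: the natural wood square block at (489,230), in the rack's near row, is the bodkin. The pink one at (467,295) and the purple one at (515,281) are look-alikes. The stand is at (230,227), and the green look-alike is at (126,219).

```bash
python3 - <<'E'
from h import *
z=np.load("top.npz");im,P=z["im"],z["P"]
def show(n,box,lo,hi,mask_extra=None):
    u0,v0,u1,v1=box
    Q=P[v0:v1,u0:u1].reshape(-1,3);k=(Q[:,2]>lo)&(Q[:,2]<hi);Q=Q[k]
    r=cv2.minAreaRect((Q[:,:2]*1000).astype(np.float32))
    print(n,len(Q),"mean",Q.mean(0).round(4),"med z",np.median(Q[:,2]).round(4),"rect",r)
show("bodkin top",(474,215,506,247),.128,.145)
show("rack rails",(415,170,535,255),.066,.076)
show("rack base?",(415,170,535,255),.005,.06)
show("stand top",(195,190,275,268),.06,.07)
show("stand base",(195,190,275,268),.007,.07)
for n,b in dict(awl=(468,172,496,198),e1=(440,172,468,198),e2=(497,172,527,198),e3=(440,220,470,247),e4=(508,220,528,247)).items(): show(n,b,.125,.15)
a=cv2.resize(im[160:310,410:540],None,fx=4,fy=4,interpolation=cv2.INTER_CUBIC)
cv2.imwrite("pics/crop1.png",a)
E
```

```text
bodkin top 406 mean [ 0.5146 -0.2463  0.1373] med z 0.1376 rect ((514.815185546875, -247.50633239746094), (31.745882034301758, 32.16969680786133), 0.394975483417511)
rack rails 2022 mean [ 0.5608 -0.2365  0.072 ] med z 0.072 rect ((557.2833251953125, -247.6920166015625), (124.75379180908203, 151.1835479736328), 0.5715968608856201)
rack base? 2857 mean [ 0.5515 -0.2334  0.0173] med z 0.0126 rect ((530.7974853515625, -257.03839111328125), (226.5601043701172, 135.0438232421875), 72.59201049804688)
stand top 1208 mean [0.5269 0.1946 0.0652] med z 0.0652 rect ((526.9818725585938, 194.91595458984375), (67.18086242675781, 65.83439636230469), 67.879638671875)
stand base 3395 mean [0.5265 0.1894 0.0326] med z 0.0139 rect ((546.118896484375, 187.40408325195312), (110.63785552978516, 150.96546936035156), 68.07449340820312)
awl 111 mean [ 0.598  -0.2452  0.1373] med z 0.1378 rect ((598.544677734375, -246.25830078125), (17.349803924560547, 17.18625259399414), 1.3919799327850342)
e1 93 mean [ 0.5975 -0.1997  0.134 ] med z 0.1346 rect ((598.2008666992188, -200.30960083007812), (17.09535789489746, 15.0437650680542), 27.437789916992188)
e2 118 mean [ 0.5982 -0.2908  0.1385] med z 0.1395 rect ((599.0575561523438, -291.60687255859375), (16.079265594482422, 17.02939224243164), 81.67950439453125)
e3 112 mean [ 0.514  -0.2     0.1409] med z 0.1418 rect ((514.424560546875, -201.1608123779297), (16.874893188476562, 16.894317626953125), 43.014286041259766)
e4 102 mean [ 0.5149 -0.2916  0.1352] med z 0.1358 rect ((515.237548828125, -293.0854187011719), (16.032514572143555, 17.003150939941406), 64.77561950683594)
```

View pics/crop1.png

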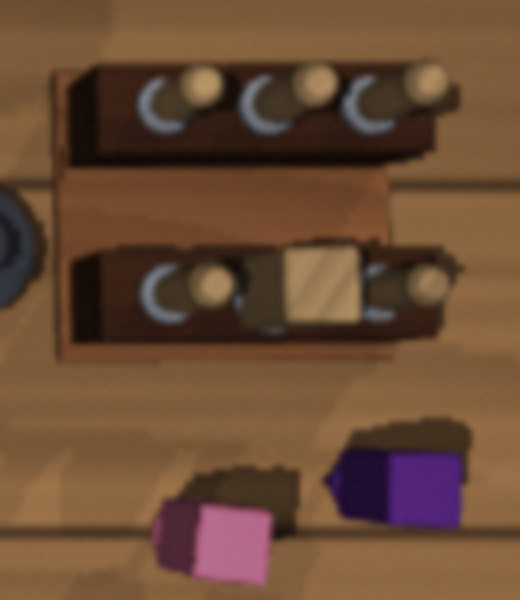

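The crop confirms the choice: a plain-wood square top, centred at crop (322,285) between two round tools. Its position is (0.515, -0.247) with its top at z=0.138, which matches the expected 72+66 mm. I'm moving above it.

Call:
step_arm:
  rows:
    - [-122,-187,0,-0.58,0]
    - [-244,-375,0,-1.164,0]
    - [-244,-375,0,-1.164,0]
    - [-244,-375,0,-1.164,0]
    - [-244,-375,0,-1.164,0]
    - [-244,-375,0,-1.164,0]
    - [-244,-375,0,-1.164,0]
    - [-244,-375,0,-1.164,0]
    - [-244,-375,0,-1.164,0]
    - [-244,-375,0,-1.164,0]

```text
time_s: 0.93
position: [0.4981, -0.2711, 0.2308]
tool_rot: [[1.0, 0.007, -0.001], [0.007, -1.0, 0.001], [-0.001, -0.001, -1.0]]
force: [0.3, 0.2, 1.4]
opening: 0.0853
```

Call:
step_arm:
  rows:
    - [0,0,0,0,0]

```text
time_s: 1.02
position: [0.5031, -0.2622, 0.231]
tool_rot: [[1.0, 0.021, 0.002], [0.021, -1.0, 0.006], [0.002, -0.006, -1.0]]
force: [1.6, 0.3, 1.5]
opening: 0.0855
```

```bash
python3 - <<'E'
from h import *
s=state();print(s["time_s"],s["position"],s["tool_rot"],s["opening"])
im,P,m=grab("wrist");cv2.imwrite("pics/w1.png",im)
k=(P[...,2]>.134)&(P[...,2]<.142)
n,l,st,c=cv2.connectedComponentsWithStats(k.astype(np.uint8))
for i in range(1,n):
    if st[i,4]>200:
        Q=P[l==i];print(c[i].round(),st[i,4],Q.mean(0).round(4),cv2.minAreaRect((Q[:,:2]*1000).astype(np.float32)))
E
```

```text
1.0167 [ 0.50309036 -0.26215112  0.23100611] [[ 0.99978351  0.02068978  0.00220738]
 [ 0.02067641 -0.99976872  0.00591587]
 [ 0.00232927 -0.00586895 -0.99998006]] 0.08548082416431667
[343. 150.] 304 [ 0.5116 -0.2031  0.1396] ((512.2761840820312, -203.802978515625), (18.391206741333008, 18.6840763092041), 46.20289611816406)
[478. 153.] 394 [ 0.5956 -0.2031  0.1356] ((595.7779541015625, -203.2201690673828), (13.996960639953613, 13.490352630615234), 49.245826721191406)
[341. 222.] 2334 [ 0.5123 -0.2486  0.1379] ((512.5572509765625, -249.2901611328125), (31.96003532409668, 31.673755645751953), 0.7817613482475281)
[469. 224.] 601 [ 0.5948 -0.248   0.1383] ((595.942138671875, -248.74966430664062), (17.773731231689453, 17.59809684753418), 0.0849776342511177)
[339. 288.] 401 [ 0.5126 -0.2943  0.1371] ((512.3096923828125, -294.78961181640625), (16.23841667175293, 16.0131893157959), 12.132450103759766)
[461. 288.] 438 [ 0.5945 -0.2922  0.139 ] ((595.6396484375, -294.1102294921875), (18.24527359008789, 17.275768280029297), 47.21073532104492)
```

View pics/w1.png

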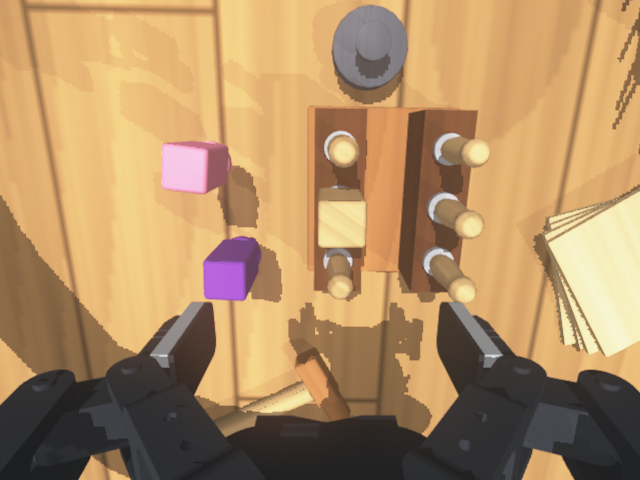

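The wrist view shows the bodkin top at (341,222), with its neighbours at (343,150) and (339,288). It gives (0.5125, -0.249), within 2 mm of the top camera. I'll centre, let the arm settle and measure again.

Call:
step_arm:
  rows:
    - [11,-14,0,0.01,0]
    - [11,-14,0,0.01,0]
    - [11,-14,0,0.01,0]
    - [11,-14,0,0.01,0]
    - [11,-14,0,0.01,0]

```text
time_s: 1.48
position: [0.5108, -0.2529, 0.2306]
tool_rot: [[1.0, 0.005, -0.0], [0.005, -1.0, 0.003], [-0.0, -0.003, -1.0]]
force: [0.2, 0.2, -0.5]
opening: 0.0856
```

```bash
python3 - <<'E'
from h import *
s=state();print(s["time_s"],s["position"],s["tool_rot"].round(4).tolist(),s["dq"].round(3))
im,P,m=grab("wrist")
k=(P[...,2]>.130)&(P[...,2]<.145)
n,l,st,c=cv2.connectedComponentsWithStats(k.astype(np.uint8))
for i in range(1,n):
    if st[i,4]>200:
        Q=P[l==i];Q=Q[Q[:,2]>np.median(Q[:,2])-.003];print(c[i].round(),st[i,4],Q.mean(0).round(4),cv2.minAreaRect((Q[:,:2]*1000).astype(np.float32)))
E
```

```text
1.4833 [ 0.51079797 -0.25288771  0.23060109] [[1.0, 0.0047, -0.0005], [0.0047, -1.0, 0.0034], [-0.0005, -0.0034, -1.0]] [ 0.002 -0.001 -0.002 -0.001 -0.001  0.    -0.003]
[330. 165.] 724 [ 0.5122 -0.2035  0.143 ] ((512.0869750976562, -203.78292846679688), (16.413837432861328, 16.461040496826172), 8.209497451782227)
[462. 164.] 609 [ 0.5951 -0.2028  0.135 ] ((595.7149658203125, -202.926025390625), (16.178743362426758, 16.241039276123047), 49.43532180786133)
[330. 235.] 2321 [ 0.5125 -0.2487  0.138 ] ((512.479736328125, -249.43804931640625), (31.97874641418457, 31.646764755249023), 0.5233933329582214)
[456. 235.] 662 [ 0.5953 -0.2481  0.1389] ((595.8621215820312, -248.73374938964844), (17.11011505126953, 16.64380645751953), 46.465389251708984)
[329. 298.] 499 [ 0.5128 -0.2942  0.1371] ((512.826171875, -294.6452941894531), (15.991665840148926, 15.480481147766113), 45.034332275390625)
[450. 295.] 376 [ 0.5955 -0.2898  0.139 ] ((595.8812866210938, -290.86578369140625), (18.863847732543945, 11.043041229248047), 9.836714744567871)
```

Call:
step_arm:
  rows:
    - [2,-4,0,0,0]
    - [2,-4,0,0,0]
    - [2,-4,0,0,0]

```text
time_s: 1.78
position: [0.5128, -0.2488, 0.2307]
tool_rot: [[1.0, 0.005, -0.0], [0.005, -1.0, 0.004], [-0.0, -0.004, -1.0]]
force: [-0.2, 0.3, -0.4]
opening: 0.0856
```

Call:
step_arm:
  rows:
    - [0,0,0,0,0]
    - [0,0,0,0,0]
    - [0,0,0,0,0]

```text
time_s: 2.03
position: [0.5128, -0.2489, 0.2307]
tool_rot: [[1.0, 0.004, -0.0], [0.004, -1.0, 0.004], [-0.0, -0.004, -1.0]]
force: [-0.0, 0.9, -0.3]
opening: 0.0855
```

Call:
step_arm:
  rows:
    - [0,0,25,0,0]
    - [0,0,50,0,0]
    - [0,0,75,0,0]
    - [0,0,90,0,0]
    - [0,0,90,0,0]
    - [0,0,90,0,0]

```text
time_s: 2.53
position: [0.5125, -0.2484, 0.1404]
tool_rot: [[1.0, 0.005, -0.002], [0.005, -1.0, 0.004], [-0.002, -0.004, -1.0]]
force: [-0.1, 0.9, 0.4]
opening: 0.0852
```

Call:
step_arm:
  rows:
    - [0,0,15,0,0]
    - [0,0,30,0,0]
    - [0,0,45,0,0]
    - [0,0,45,0,0]
    - [0,0,45,0,0]

```text
time_s: 2.95
position: [0.5129, -0.2484, 0.0964]
tool_rot: [[1.0, 0.005, -0.001], [0.005, -1.0, 0.004], [-0.001, -0.004, -1.0]]
force: [0.8, -0.4, 0.9]
opening: 0.0854
```

```bash
python3 - <<'E'
from h import *
s=state();print(s["time_s"],s["position"],s["force"])
im,P,m=grab("wrist");im2,_,_=grab("scene")
cv2.imwrite("pics/w2.png",np.hstack([cv2.resize(im,(400,300)),cv2.resize(im2[150:420,60:420],(400,300))]))
E
```

```text
2.95 [ 0.51289028 -0.24839316  0.09637936] [ 0.78831952 -0.42961922  0.85586341]
```

View pics/w2.png

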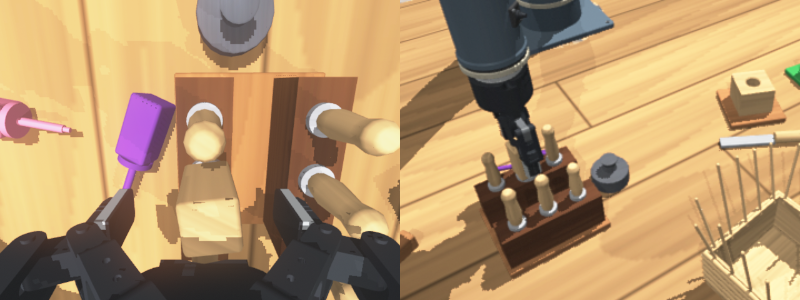

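The handle at (207,205) is centred between the fingers at (115,215) and (297,215). Both neighbours and the purple look-alike are clear, so I'm closing.

Call:
step_arm:
  rows:
    - [0,0,0,0,1]
    - [0,0,0,0,1]
    - [0,0,0,0,1]
    - [0,0,0,0,1]
    - [0,0,0,0,1]
    - [0,0,0,0,1]
    - [0,0,0,0,1]
    - [0,0,0,0,1]
    - [0,0,0,0,1]
    - [0,0,0,0,1]
  grip_force: 40

```text
time_s: 3.88
position: [0.5136, -0.2487, 0.0974]
tool_rot: [[1.0, 0.004, 0.001], [0.004, -1.0, 0.003], [0.001, -0.003, -1.0]]
force: [-0.6, -0.4, 5.6]
opening: 0.0318
```

Call:
step_arm:
  rows:
    - [0,0,-6,0,1]
    - [0,0,-14,0,1]
    - [0,0,-24,0,1]
    - [0,0,-36,0,1]
    - [0,0,-48,0,1]
    - [0,0,-60,0,1]
    - [0,0,-72,0,1]
    - [0,0,-72,0,1]

```text
time_s: 4.55
position: [0.5148, -0.2493, 0.1724]
tool_rot: [[1.0, 0.004, 0.005], [0.004, -1.0, 0.001], [0.005, -0.001, -1.0]]
force: [0.8, -1.0, -0.7]
opening: 0.0313
```

Call:
step_arm:
  rows:
    - [0,0,-20,0,1]
    - [0,0,-40,0,1]
    - [0,0,-60,0,1]
    - [0,0,-80,0,1]
    - [0,0,-80,0,1]
    - [0,0,-80,0,1]

```text
time_s: 5.05
position: [0.5147, -0.2495, 0.2531]
tool_rot: [[1.0, 0.004, 0.007], [0.004, -1.0, 0.001], [0.007, -0.0, -1.0]]
force: [-0.5, 0.2, -0.7]
opening: 0.0316
```

```bash
python3 - <<'E'
from h import *
s=state();print(s["time_s"],s["position"],s["force"],s["opening"])
im,P,m=grab("wrist");im2,P2,_=grab("scene")
cv2.imwrite("pics/w3.png",np.hstack([cv2.resize(im,(400,300)),cv2.resize(im2[120:390,60:420],(400,300))]))
E
```

```text
5.05 [ 0.51472715 -0.24948304  0.25314259] [-0.5462494   0.19418467 -0.66510694] 0.03163587807913115
```

View pics/w3.png

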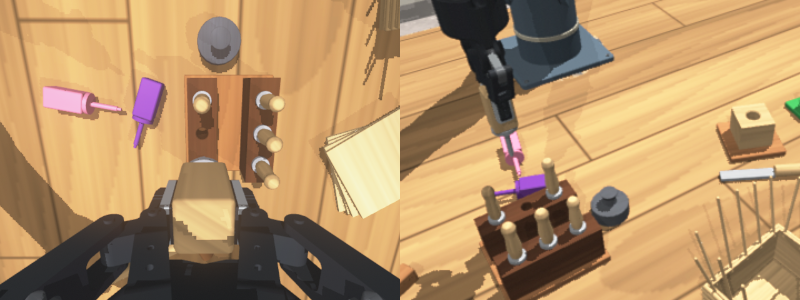

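Wrist (200,205) and scene views: the bodkin is out and hanging upright in the jaws. The awl and the end tools are all standing, and the middle hole is empty. The pink and purple look-alikes now lie on the table. I never came near them and felt no force, so they seem to have toppled by themselves. Next I carry the bodkin to the stand at high level.

Call:
step_arm:
  rows:
    - [0,-12,0,0,1]
    - [1,-34,0,0,1]
    - [2,-62,0,0,1]
    - [3,-92,0,0,1]
    - [4,-122,0,0,1]
    - [5,-152,0,0,1]
    - [6,-182,0,0,1]
    - [7,-205,0,0,1]
    - [7,-220,0,0,1]
    - [7,-225,0,0,1]

```text
time_s: 5.98
position: [0.519, -0.0201, 0.2513]
tool_rot: [[1.0, 0.009, 0.002], [0.009, -1.0, 0.003], [0.002, -0.003, -1.0]]
force: [0.2, 0.5, -0.7]
opening: 0.0317
```

Call:
step_arm:
  rows:
    - [0,-12,0,0,1]
    - [1,-34,0,0,1]
    - [2,-62,0,0,1]
    - [3,-92,0,0,1]
    - [4,-122,0,0,1]
    - [5,-150,0,0,1]
    - [6,-175,0,0,1]
    - [7,-195,0,0,1]
    - [7,-205,0,0,1]
    - [7,-205,0,0,1]

```text
time_s: 6.82
position: [0.5234, 0.1869, 0.2513]
tool_rot: [[1.0, 0.012, 0.001], [0.012, -1.0, 0.004], [0.001, -0.004, -1.0]]
force: [-0.1, -0.1, -1.1]
opening: 0.0315
```

Call:
step_arm:
  rows:
    - [0,0,0,0,1]
    - [0,0,0,0,1]
    - [0,0,0,0,1]

```text
time_s: 7.07
position: [0.5236, 0.1851, 0.2511]
tool_rot: [[1.0, 0.01, 0.001], [0.01, -1.0, 0.003], [0.001, -0.003, -1.0]]
force: [-0.2, -0.5, -1.1]
opening: 0.0316
```

```bash
python3 - <<'E'
from h import *
s=state();print(s["time_s"],s["position"],s["tool_rot"].round(4).tolist(),s["opening"])
im,P,m=grab("wrist");im2,P2,_=grab("scene")
k=(P[...,2]>.060)&(P[...,2]<.070);k[:,:]&=True
n,l,st,c=cv2.connectedComponentsWithStats(k.astype(np.uint8))
for i in range(1,n):
    if st[i,4]>300:
        Q=P[l==i];print(c[i].round(),st[i,4],Q.mean(0).round(4),cv2.minAreaRect((Q[:,:2]*1000).astype(np.float32)))
cv2.imwrite("pics/w4.png",np.hstack([cv2.resize(im,(400,300)),cv2.resize(im2[90:300,260:540],(400,300))]))
E
```

```text
7.0667 [0.52360491 0.18512475 0.25113631] [[0.9999, 0.0101, 0.0007], [0.0101, -0.9999, 0.003], [0.0007, -0.003, -1.0]] 0.03156400535061407
[349.   6.] 1118 [0.5388 0.347  0.0646] ((534.3690795898438, 345.73760986328125), (66.49046325683594, 11.89073657989502), 0.4803568124771118)
[328. 201.] 4849 [0.5247 0.1943 0.0651] ((524.574462890625, 193.0926513671875), (66.55137634277344, 66.07736206054688), 67.90765380859375)
[587. 353.] 614 [0.7835 0.0448 0.0658] ((786.072509765625, 46.0504150390625), (94.58877563476562, 42.649810791015625), 37.127559661865234)
```

View pics/w4.png

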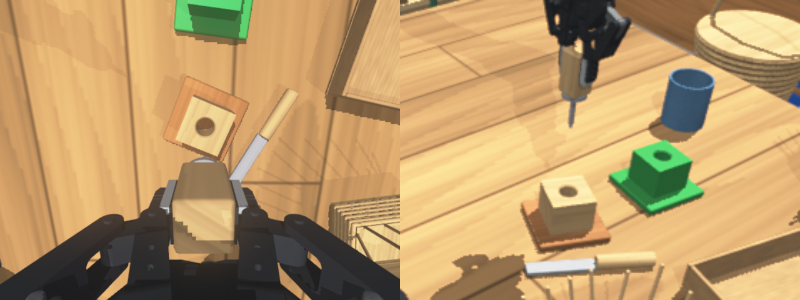

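The views show the empty light-wood stand with its hole at wrist (205,125) and the bodkin hanging upright, shaft straight. The stand centre is (0.525, 0.1935), with the top face at 0.065 as given. I'll centre over it, then lower.

Call:
step_arm:
  rows:
    - [1.5,-8.5,0,0,1]
    - [1.5,-8.5,0,0,1]
    - [1.5,-8.5,0,0,1]
    - [1.5,-8.5,25,0,1]
    - [1.5,-8.5,50,0,1]
    - [1.5,-8.5,75,0,1]
    - [1.5,-8.5,84,0,1]
    - [1.5,-8.5,84,0,1]
    - [1.5,-8.5,84,0,1]

```text
time_s: 7.92
position: [0.5253, 0.1946, 0.1678]
tool_rot: [[1.0, 0.011, 0.001], [0.011, -1.0, 0.004], [0.001, -0.003, -1.0]]
force: [0.4, 0.2, -0.4]
opening: 0.0313
```

```bash
python3 - <<'E'
from h import *
s=state();print(s["time_s"],s["position"],s["force"])
im2,P2,_=grab("scene")
cv2.imwrite("pics/s5.png",cv2.resize(im2[160:280,320:480],(800,600),interpolation=cv2.INTER_CUBIC))
E
```

```text
7.9167 [0.52533859 0.19456571 0.16779837] [ 0.3785577   0.17114013 -0.42272122]
```

View pics/s5.png

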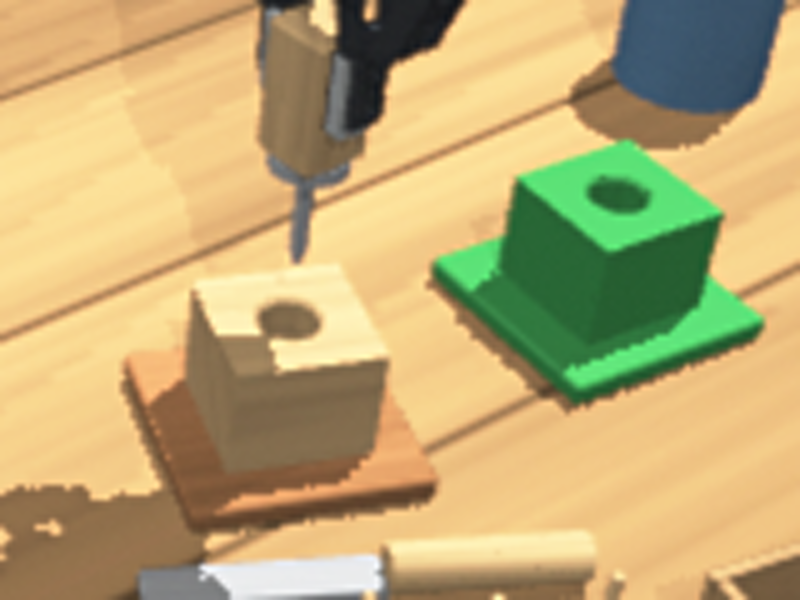

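The shaft tip, at crop (297,258), projects to within 1 px of where an unslipped grasp puts it, directly over the hole. Lowering.

Call:
step_arm:
  rows:
    - [0,0,12,0,1]
    - [0,0,26,0,1]
    - [0,0,40,0,1]
    - [0,0,54,0,1]
    - [0,0,66,0,1]
    - [0,0,72,0,1]
    - [0,0,72,0,1]
    - [0,0,72,0,1]

```text
time_s: 8.63
position: [0.5266, 0.1954, 0.0975]
tool_rot: [[1.0, 0.01, 0.004], [0.01, -1.0, 0.005], [0.004, -0.005, -1.0]]
force: [0.2, 0.6, -0.9]
opening: 0.0318
```

Call:
step_arm:
  rows:
    - [0,0,2,0,1]
    - [0,0,3.5,0,1]
    - [0,0,3.5,0,1]

```text
time_s: 8.88
position: [0.5268, 0.1955, 0.0944]
tool_rot: [[1.0, 0.01, 0.004], [0.01, -1.0, 0.005], [0.004, -0.005, -1.0]]
force: [0.4, -0.4, -0.5]
opening: 0.0312
```

Call:
step_arm:
  rows:
    - [-1,0.5,1,0,1]
    - [-1,0.5,2,0,1]
    - [-1,0.5,2.5,0,1]
    - [-1,0.5,2.5,0,1]

```text
time_s: 9.22
position: [0.5258, 0.195, 0.0918]
tool_rot: [[1.0, 0.01, 0.004], [0.01, -1.0, 0.005], [0.004, -0.005, -1.0]]
force: [0.5, 0.2, -1.1]
opening: 0.0318
```

Call:
step_arm:
  rows:
    - [0,0,1,0,1]
    - [0,0,1.5,0,1]
    - [0,0,1.5,0,1]

```text
time_s: 9.47
position: [0.5259, 0.195, 0.0905]
tool_rot: [[1.0, 0.01, 0.004], [0.01, -1.0, 0.005], [0.004, -0.005, -1.0]]
force: [-1.2, -0.9, 1.7]
opening: 0.0318
```

Call:
step_arm:
  rows:
    - [0,0,0.7,0,1]
    - [0,0,0.7,0,1]
    - [0,0,0.7,0,1]

```text
time_s: 9.72
position: [0.5259, 0.195, 0.0904]
tool_rot: [[1.0, 0.01, 0.005], [0.01, -1.0, 0.005], [0.005, -0.005, -1.0]]
force: [-2.1, -0.8, 9.2]
opening: 0.0318
```

The collar is in contact at TCP z=0.0904, exactly as predicted, with 9 N upward. I'll release gently, then back off.

Call:
step_arm:
  rows:
    - [0,0,0,0,0.5]
    - [0,0,0,0,0.4]
    - [0,0,0,0,0.3]
    - [0,0,0,0,0.15]
    - [0,0,0,0,0]
    - [0,0,0,0,0]
    - [0,0,0,0,0]
    - [0,0,0,0,0]
    - [0,0,0,0,0]
    - [0,0,0,0,0]

```text
time_s: 10.55
position: [0.5258, 0.195, 0.0904]
tool_rot: [[1.0, 0.01, 0.005], [0.01, -1.0, 0.005], [0.005, -0.005, -1.0]]
force: [0.4, -0.6, -0.9]
opening: 0.0853
```

Call:
step_arm:
  rows:
    - [0,0,-10,0,0]
    - [0,0,-30,0,0]
    - [0,0,-55,0,0]
    - [0,0,-80,0,0]
    - [0,0,-110,0,0]
    - [0,0,-130,0,0]
    - [0,0,-150,0,0]
    - [0,0,-150,0,0]
    - [0,0,-150,0,0]

```text
time_s: 11.3
position: [0.5256, 0.1946, 0.2421]
tool_rot: [[1.0, 0.01, 0.007], [0.01, -1.0, 0.006], [0.007, -0.005, -1.0]]
force: [0.3, 0.4, 0.0]
opening: 0.0854
```

```bash
python3 - <<'E'
from h import *
s=state();print(s["time_s"],s["position"],s["force"],s["opening"])
im,P,m=grab("wrist");im2,P2,_=grab("scene")
k=(P[...,2]>.122)&(P[...,2]<.140)
n,l,st,c=cv2.connectedComponentsWithStats(k.astype(np.uint8))
for i in range(1,n):
    if st[i,4]>300:
        Q=P[l==i];Q=Q[Q[:,2]>np.median(Q[:,2])-.003];A=np.c_[Q[:,:2]-Q[:,:2].mean(0),np.ones(len(Q))]
        print(c[i].round(),st[i,4],Q.mean(0).round(4),"slopes",np.linalg.lstsq(A,Q[:,2],rcond=None)[0].round(4),cv2.minAreaRect((Q[:,:2]*1000).astype(np.float32)))
a=cv2.resize(im2[160:280,320:480],(400,300),interpolation=cv2.INTER_CUBIC)
cv2.imwrite("pics/s6.png",np.hstack([a,cv2.resize(im2[210:410,80:347],(400,300))]))
E
```

```text
11.3 [0.52557422 0.19460416 0.2420818 ] [0.31072733 0.41852867 0.02453259] 0.08542956321837636
[325. 233.] 2009 [0.5251 0.1954 0.1309] slopes [-0.0027 -0.0125  0.1309] ((524.95263671875, 194.7290802001953), (31.61490821838379, 32.00447463989258), 1.7767330408096313)
```

View pics/s6.png

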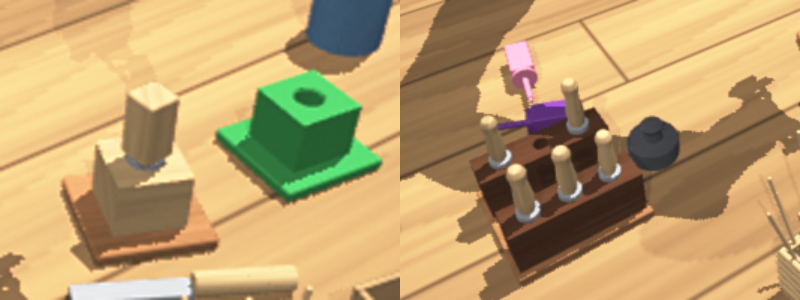

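The bodkin stands in the stand at (145,165). Its top is at 0.1309 (expected 0.131) and level, with the collar on the stand's top face. The awl and the four fixed tools are still standing. Handing in.

```bash
python3 -c "
from station import *
print(close_job())"
```

```text
the job is handed in; nothing more can be done
None
```

The bodkin is out of the rack and standing upright in the light wooden stand, with its collar on the stand's top. I handed the job in at about 11.4 s.

- **Fully home:** the handle top measures 130.9 mm above the table, against an expected 131 mm. It is level to about 0.7° and sits within 2 mm of the hole's centre.
- **Forces:** the highest wrist force I read was about 9 N, at the moment the collar touched down. The gripper was open and 150 mm above the release height when I handed in.
- **Rack:** by eye in the last camera view, the awl and the four fixed tools are still standing in place. The forces read while lifting stayed near zero, so I saw no sign of contact with them.
- **Cameras:** the top and wrist cameras disagreed by about 2 mm. I used the wrist camera for the grasp and stayed between the two for the placing, well within what the fit needed.
- **Look-alikes:** the pink and purple ones looked upright in the first picture but were lying on the table later. The arm stayed clear of them and showed no contact force, so they seem to have toppled on their own, but I did not check this further.

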